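Loosen the knurled nut of a board clamp and swing its strap aside

ROBOT

A 6-joint arm with a two-finger parallel gripper is mounted at the origin on a cart in front of the work surface, level with it; the furniture and walls round the work are solid. World frame = base frame: x ahead of the robot, y to its left, z up, the work surface at z = 0. Lengths are in m, angles in rad, forces in N, time in s.
With the tool pointing down it reaches from about 0.275 to 0.875 m from the base axis. Payload 12.5 kg.
Tool frame: the origin (TCP) lies on the centre line of the jaws, within the pads' length; the fingertips stand r.finger_overhang ahead of it and the grasp point (between the pads) lies 3 mm ahead of it (r.finger_overhang is the distance from the TCP to the fingertips, in m); z points along the fingers, y is the line along which they close (so a half turn about z gives the same grasp; the last joint's range is limited). The gripper opens to 85 mm and grips with 20 to 120 N. Pads are 22 mm wide; open, the fingers measure 114 mm over their backs; the gripper's body (76 mm by 85 mm) begins 54 mm behind the grasp point. The pads swing forward as they close: fully open they stand 13 mm farther back than shut.
Start: joints at [1.038, 0.351, 1.652, -0, 1.139, -0.085], TCP at [0.238, 0.496, 0.253] pointing down, gripper open.
Joint ranges: [-2.75, 2.75], [-0.79, 2.1], [0.01, 2.65], [-1.57, 4.71], [0.07, 3.14], [-2.87, 2.87]. Speed limits (rad/s): [2.22, 2.22, 2.79, 3.14, 3.14, 3.14].

INTERFACE

Orientations are given as a unit quaternion [x, y, z, w].
In Python, from cell import r, optics gives the robot as it stands. The module is installed in compiled form; this text tells all that it offers. Calls block until the motion is done:
- r.move_to(position, orientation): joint-space move of the TCP to a pose.
- r.move_linear(position, rot=None, vel=0.15): straight line of the TCP; rot=None keeps the orientation; vel is the mean speed in m/s.
- r.set_joints(angles): joint-space move.
- r.set_gripper(opening, squeeze=None): opening from 0.0 (shut) to 1.0 (fully open); squeeze is the grip in N (None keeps the last); returns when the fingers have stopped.
- r.sleep(seconds).
- r.inverse_kinematics(position, orientation): joint angles nearest the present ones, or None.
- optics.get_image(name): name is "side" or "top"; returns a dict with "pixels" (480x640x3 uint8, red, green, blue), "depth" (480x640 float32, m along the optical axis (not along the pixel's ray), 0 where there is no reading), "fx", "fy", "cx", "cy" (pixels), "camera_from_world" (4x4, takes a point from world to camera coordinates). Camera axes: x right, y down, z forward; pixel columns grow to the right and rows downward; lengths in m; the calibration is good to about 2 mm. A picture is of the moment at which its call begins.
A pose or a line that the arm cannot do raises r.PlanningError and nothing moves.
- r.hand_in(): hands the job in; it is judged then, once.
Readings, each from a call of its own:
- r.current_t(): time.
- r.current_q(): joint angles.
- r.current_qvel(): joint speeds.
- r.current_effort(): joint torques, N m.
- r.current_tool_pos(): TCP position.
- r.current_ee_rot(): TCP orientation.
- r.current_contact_force(): force on the tool from outside, world axes, zero at the start.
- r.current_torque(): the same for the moment, N m.
- r.current_opening(): opening from 0.0 (shut) to 1.0 (fully open).
- r.current_finger_force(): force on a finger pad.
Only numpy, scipy, OpenCV 4.12 (cv2) and the standard library are available. Lean on these libraries where they do the work, as an engineer would, in place of code of your own. Each camera call takes 0.05 s, during which the arm holds its last target. There are 200 camera calls.

TASK

Free the circuit board in the board clamp for later removal: with a fingertip lightly against its rim, roll the round knurled nut two full turns anticlockwise (seen from above; right to within an eighth of a turn), then push the loosened strap aside with the finger, about a quarter turn anticlockwise round its stud, so that it no longer lies over the board. Pinch and lift nothing, never push or squeeze the clamp hard, and leave the board in its nest and the tin, screwdriver and jar beside the clamp where they are.

Things in the scene. Friction and masses are not known exactly. Their poses are not given: they have to be found in the camera images.
- board_clamp: clamp base, fixed to the desk: dark steel plate 100 (x) x 195 (y) x 12 mm high, turned up to 0.4 rad either way. Origin: centre of its underside, on the desk. Stud (11 mm thick, top at z = 78 mm) at x = 0, y = +48 mm; it carries the strap and above that the knurled nut. Board nest round x = 0, y = -52 mm: rails to z = 17 mm, low lips to z = 20 mm
- knurled_nut (a joint): turn of the nut in rad: 0 when tight (start), grows anticlockwise from above, 6.283 a turn, stop at 4 turns. Plain steel disc 60 mm in diameter, 20 mm high, 24 upright ribs round the rim. It climbs 3 mm a turn and the strap rises with it. It takes 0.03 to 0.05 N m (1 to 2 N at the rim) and stays where it is left
- nut_centre (a point): centre of the nut, on the stud's axis, half-way up its 20 mm height: z = 47 mm when tight (rim from 37 to 57), 53 mm after two turns (43 to 63)
- nut_mark (a point): middle of the dark radial index line on the top of the nut, 19.5 mm from the axis; when the nut is tight it points along the strap to its toe
- strap (a joint): swing of the strap about the stud in rad: 0 (start) with the toe over the board, grows anticlockwise from above, stop at 1.75; no clockwise swing. Its tail, on the far side of the stud from the toe, sits between two steel lugs that lock the swing until the nut is loosened about 1.6 turns; then it takes 0.06 N m (1 N at the toe) and stays where it is left. Clear of the board from 0.7 rad
- strap_toe (a point): on the strap, mid-width and mid-thickness, 80 mm from the stud's axis. The strap is a flat aluminium bar 26 mm wide, 12 mm thick, running from the stud along the base's -y to its toe end 92 mm from the axis (12 mm past this point); spans z = 22.5 to 34.5 mm when tight, 28.5 to 40.5 mm after two turns
- circuit_board: loose printed circuit board in the nest, about 70 mm along the base's x, 50 mm along its y, 8 mm high with its parts; origin: centre of its underside, 17 mm over the desk; the strap's toe lies over its edge
- tinner: bystander: small round grey tin, 36 mm diameter, 16 mm high, on the desk; origin at the centre of its underside
- driver: bystander: small screwdriver, 144 mm long, 11 mm high, lying on the desk on the robot's side of the clamp; origin at the middle of its length, on the desk
- jar: bystander: white jar with black lid, 38 mm diameter, 50 mm high, on the desk at the board's end of the clamp; origin at the centre of its underside
Things that resemble listed ones, but are neither listed nor needed, are in the scene too. There is more than one size of the circuit_board; the job needs the middle-sized.

How it is judged:
By the outcome, as a careful person would: the job done as asked, in the order asked, and still so for the second after the job is handed in, with the robot touching nothing.
It also fails if it takes over 72 s, if anything falls off the work surface, if the arm or the gripper's body presses on something with over 40 N, if the wrist force passes 120 N, or if a joint passes its speed limit or range.

## Working session

There is one attempt and no reset: what is moved stays moved. The work goes in short steps, each a Python script; the robot and the scene stay as the last script left them, time stands still between calls to the robot, and variables do not carry over. Pictures are saved under pics/ and viewed, at most 10 in all, crops included, and the job is handed in when it is done.

```bash
mkdir -p pics; python3 - <<'E'
from cell import r, optics
import cv2,numpy as np
for n in("top","side"):
    d=optics.get_image(n); cv2.imwrite(f"pics/{n}0.png",d["pixels"][...,::-1]); np.savez(f"{n}0.npz",**d)
    print(n,d["fx"],d["cx"],d["cy"],np.linalg.inv(d["camera_from_world"]).round(3).tolist())
print(r.finger_overhang,r.current_ee_rot(),r.current_t(),r.current_opening())
E
```

```text
top 529.0477181641136 314.1251079382321 235.2555167478735 [[-0.139, -0.968, 0.207, 0.395], [-0.99, 0.136, -0.029, -0.11], [0.0, -0.209, -0.978, 0.917], [0.0, 0.0, 0.0, 1.0]]
side 615.3754062663008 312.7988927268318 242.92127869457363 [[-0.935, -0.239, 0.263, 0.331], [-0.355, 0.604, -0.714, 0.474], [0.012, -0.76, -0.649, 0.625], [0.0, 0.0, 0.0, 1.0]]
0.022 [ 2.22005812e-01  9.75045192e-01 -5.14394186e-04 -1.70130782e-04] 0.1 1.0003428584638714
```

View pics/top0.png

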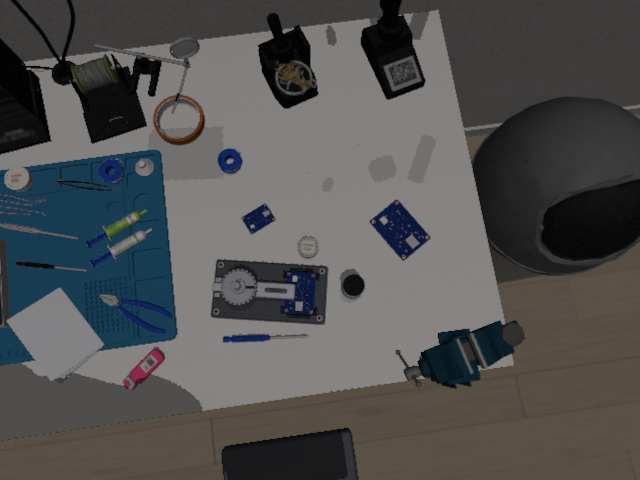

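View pics/side0.png

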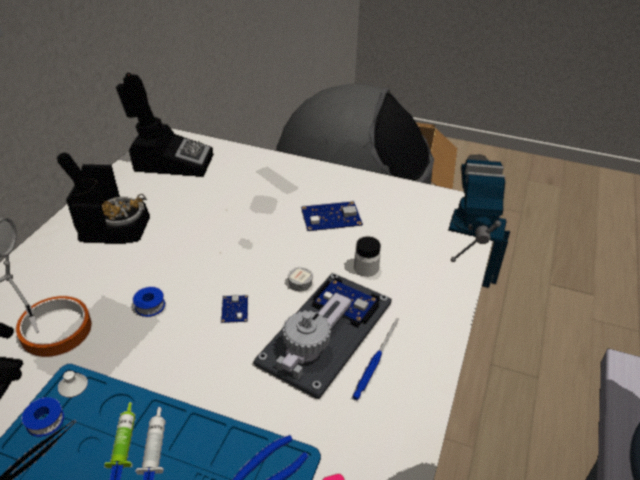

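The top view shows the clamp around (270,292), with the nut at (239,287) and the strap running right to the board at (300,293). The tin is at (308,247), the driver at (265,338) and the jar at (353,285). There are three blue boards: small at (258,218), large at (400,229), and the middle-sized one at (300,293). The one at (300,293) is the right one, because it sits in the nest under the strap's toe.

```bash
cat > h.py <<'E'
import numpy as np,cv2
def cloud(d):
    v,u=np.mgrid[:480,:640]; z=d["depth"].astype(float)
    P=np.stack([(u-d["cx"])/d["fx"]*z,(v-d["cy"])/d["fy"]*z,z,np.ones_like(z)],-1)
    W=P@np.linalg.inv(d["camera_from_world"]).T
    W[z==0]=np.nan
    return W[...,:3]
def onplane(d,uv,h):
    M=np.linalg.inv(d["camera_from_world"]); uv=np.atleast_2d(uv)
    D=np.c_[(uv[:,0]-d["cx"])/d["fx"],(uv[:,1]-d["cy"])/d["fy"],np.ones(len(uv))]@M[:3,:3].T
    return M[:3,3]+D*((h-M[2,3])/D[:,2])[:,None]
def px(d,p):
    q=d["camera_from_world"]@np.r_[p,1]; return d["fx"]*q[0]/q[2]+d["cx"],d["fy"]*q[1]/q[2]+d["cy"]
E
python3 - <<'E'
from h import *
for n,roi in(("top",(190,245,345,335)),("side",(245,265,400,400))):
    d=dict(np.load(n+"0.npz")); W=cloud(d); a,b,c,e=roi
    m=np.zeros((480,640),bool); m[b:e,a:c]=1
    P=W[m]; P=P[~np.isnan(P[:,0])]
    print(n,"z hist",np.histogram(P[:,2],np.arange(-.004,.09,.004)))
    N=P[(P[:,2]>.052)&(P[:,2]<.062)]
    (cx,cy),R=cv2.minEnclosingCircle(N[:,:2].astype(np.float32)*1000); print("nut",cx,cy,R,len(N),N[:,2].mean(),N[:,:2].mean(0))
    g=cv2.cvtColor(d["pixels"],cv2.COLOR_RGB2HSV)
    # plate: dark grey, low saturation connected region
    k=((g[...,2]<90)&m).astype(np.uint8); k=cv2.morphologyEx(k,cv2.MORPH_CLOSE,np.ones((9,9)))
    cs=max(cv2.findContours(k,0,1)[0],key=cv2.contourArea)
    B=onplane(d,cs[:,0].astype(float),.012)[:,:2]*1000
    print("plate",cv2.minAreaRect(B.astype(np.float32)))
    I=d["pixels"][b:e,a:c,::-1]; I=cv2.resize(I,None,fx=5 if n=="top" else 4.4,fy=5 if n=="top" else 4.4,interpolation=cv2.INTER_CUBIC)
    cv2.imwrite(f"pics/{n}_crop.png",cv2.convertScaleAbs(I,alpha=1.3))
    print(I.shape)
E
```

```text
top z hist (array([4736, 2123,  188, 2371, 1247, 1014,  176,  118,  161,  501,   35,
         16,   13,   32,  421,  438,   67,    2,    3,   22,   18,    1,
          0]), array([-0.004,  0.   ,  0.004,  0.008,  0.012,  0.016,  0.02 ,  0.024,
        0.028,  0.032,  0.036,  0.04 ,  0.044,  0.048,  0.052,  0.056,
        0.06 ,  0.064,  0.068,  0.072,  0.076,  0.08 ,  0.084,  0.088]))
nut 510.3493347167969 -0.5035816431045532 29.812301635742188 914 0.0563947734604001 [ 0.50998748 -0.00120321]
plate ((510.3464050292969, -49.06817626953125), (193.59609985351562, 119.60255432128906), 78.4982681274414)
(450, 775, 3)
side z hist (array([6624, 4343,  563, 3055, 1912, 1282,  268,  257,  123,  696,   44,
        101,  100,  114,  435,  712,  117,   18,   20,   26,   43,    0,
          0]), array([-0.004,  0.   ,  0.004,  0.008,  0.012,  0.016,  0.02 ,  0.024,
        0.028,  0.032,  0.036,  0.04 ,  0.044,  0.048,  0.052,  0.056,
        0.06 ,  0.064,  0.068,  0.072,  0.076,  0.08 ,  0.084,  0.088]))
nut 512.1652221679688 -0.5317689180374146 31.019502639770508 1247 0.05668410909617205 [0.5107438  0.00394195]
plate ((521.3307495117188, -47.016075134277344), (199.6381072998047, 141.27284240722656), 78.54434204101562)
(594, 682, 3)
```

View pics/top_crop.png

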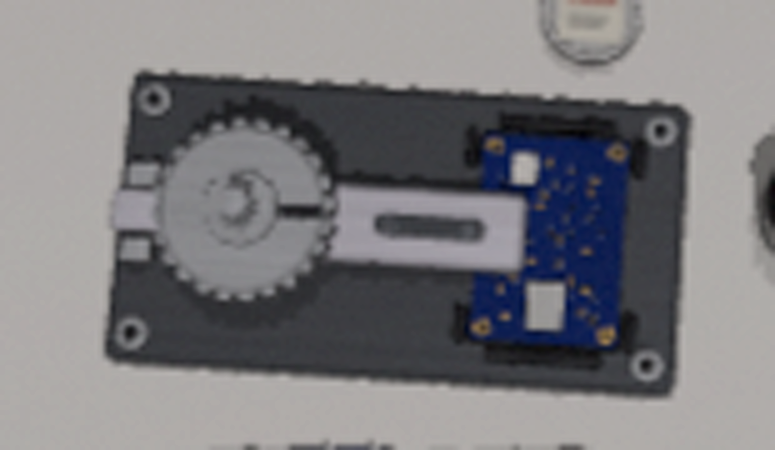

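```bash
cat >> h.py <<'E'
def rot(th): return [np.cos(th/2),np.sin(th/2),0.,0.]   # tool down, tool x at world angle th
E
python3 - <<'E'
from h import *
d=dict(np.load("top0.npz"))
c=np.array([(135,72),(690,105),(672,395),(107,360)])/5+[190,245]
P=onplane(d,c,.012)[:,:2]; print(P.round(4).tolist())
o=P.mean(0); y=(P[0]+P[3]-P[1]-P[2]); yaw=np.arctan2(-y[0],y[1])
print("centre",o,"yaw",yaw,"sizes",np.linalg.norm(P-np.roll(P,-1,0),axis=1))
print("stud from plate",o+.048*np.array([-np.sin(yaw),np.cos(yaw)]))
print("nut from px",onplane(d,np.array([245,209])/5+[190,245],.057),"mark",onplane(d,np.array([297,211])/5+[190,245],.057))
from cell import r,optics
r.set_gripper(0.,20)
C=np.array([.5105,-.001]); t=r.current_t()
ph=np.radians(-40); p=C+.075*np.array([np.cos(ph),np.sin(ph)])
r.move_to([*p,.13],rot(ph)); print(r.current_t()-t,t,r.current_q(),r.current_tool_pos(),r.current_contact_force())
r.move_linear([*p,.09],vel=.1)
d=optics.get_image("side"); W=cloud(d); np.savez("side1.npz",**d)
# gripper lowest points
m=(abs(W[...,0]-p[0])<.03)&(abs(W[...,1]-p[1])<.03)&(W[...,2]>.05)
print("lowest",np.percentile(W[m][:,2],[0,1,3]),m.sum(),r.current_t(),r.current_contact_force())
T=cloud(optics.get_image("top"))
cv2.imwrite("pics/side1.png",cv2.resize(d["pixels"][100:400,200:500,::-1],(600,600)))
E
```

```text
[[0.5683, 0.0361], [0.5302, -0.1528], [0.4331, -0.1325], [0.4713, 0.0554]]
centre [ 0.50073863 -0.04846912] yaw -0.1996628543010446 sizes [0.1926733  0.09920294 0.19174695 0.09899154]
stud from plate [ 0.5102589  -0.00142271]
nut from px [[ 0.50976231 -0.00213228  0.057     ]] mark [[ 0.50676408 -0.0188383   0.057     ]]
2.3166 0.8667 [-1.67121188e-01  5.39411747e-01  1.70139108e+00  8.41612024e-05
  9.00584432e-01  2.10035242e+00] [ 0.5680445  -0.04865281  0.13013748] [ 0.59928889 -0.4660599   0.2617533 ]
lowest [0.06727928 0.07521135 0.08138713] 3551 3.7833 [-0.03841353 -0.87038232 -0.58786737]
```

View pics/side1.png

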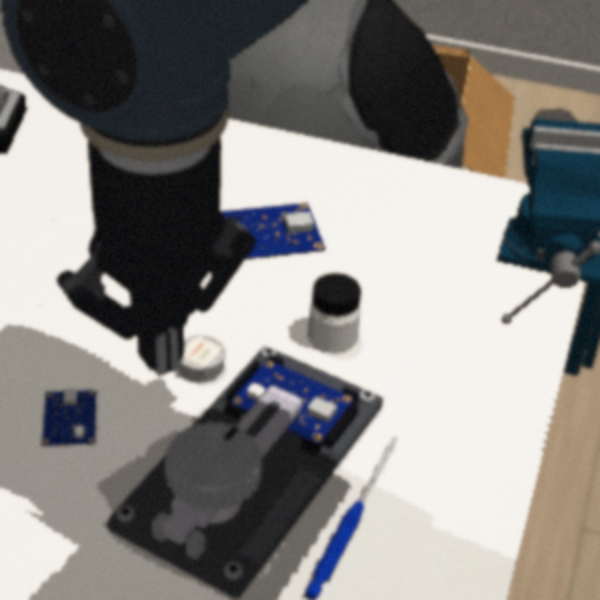

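The side view shows the shut fingertips hanging at about (160,360) in the crop, clear of the nut at (210,465). Depth puts the lowest point at 0.067 m with the TCP at 0.090 m, which confirms the 22 mm overhang. Plate and nut measurements agree on the axis: (0.5103, -0.0015), yaw -0.20. Next I'll make contact gently.

```bash
cat >> h.py <<'E'
from cell import r,optics
C=np.array([.5103,-.0015])
def F(n=4):
    a=[]
    for _ in range(n): a.append(r.current_contact_force()); r.sleep(.01)
    return np.mean(a,0)
def at(rad,ph,z,vel=.05):
    r.move_linear([*(C+rad*np.array([np.cos(ph),np.sin(ph)])),z],rot(ph),vel=vel)
E
python3 - <<'E'
from h import *
ph=np.radians(-40); u=np.array([np.cos(ph),np.sin(ph)])
at(.055,ph,.07,.1); b=F(10); print("bias",b,r.current_t())
for rad in np.arange(.048,.036,-.0008):
    at(rad,ph,.07,.03); f=(F()-b)[:2]@u
    print(round(rad,4),round(f,2),round((np.array(r.current_tool_pos()[:2])-C)@u,4),round(r.current_t(),2))
    if f>1.5: break
E
```

```text
bias [ 0.05412889 -0.06124183  0.08661426] 4.35
0.048 -0.13 0.048 4.77
0.0472 -0.28 0.0472 5.05
0.0464 -0.18 0.0464 5.33
0.0456 0.13 0.0456 5.62
0.0448 -0.13 0.0448 5.9
0.044 -0.29 0.044 6.18
0.0432 -0.48 0.0432 6.47
0.0424 0.09 0.0424 6.75
0.0416 0.27 0.0416 7.03
0.0408 3.65 0.0412 7.32
```

```bash
cat >> h.py <<'E'
def stroke(p0,p1,rad,b,z0,tgt=4.,step=10,verbose=True):
    n=max(1,int(round(abs(p1-p0)/step))); L=[]
    for p in np.linspace(p0,p1,n+1)[1:]:
        ph=np.radians(p); u=np.array([np.cos(ph),np.sin(ph)]); v=np.array([-u[1],u[0]])
        at(rad,ph,z0+.003*(p-p0)/360,.06)
        f=(F(3)-b)[:2]; fr,ft=f@u,f@v
        L.append((round(p),round(fr,1),round(ft,1),round(rad*1e3,1)))
        if fr>12: print("too hard"); break
        rad+=np.clip((fr-tgt)*.0001,-.0004,.0006)
    print(L,r.current_t()); return rad,p
E
python3 - <<'E'
from h import *
b=np.array([.05,-.06,.09])
rad,p=stroke(-40,50,.0408,b,.07)
at(.06,np.radians(p),.071,.1)
r.move_linear([*(C+.13*np.array([np.cos(np.radians(p)),np.sin(np.radians(p))])),.12],vel=.2)
d=optics.get_image("top"); print(r.current_t())
u,v=px(d,[*C,.058]); u,v=int(u),int(v)
cv2.imwrite("pics/top2.png",cv2.convertScaleAbs(cv2.resize(d["pixels"][v-35:v+35,u-35:u+75,::-1],None,fx=7,fy=7,interpolation=cv2.INTER_CUBIC),alpha=1.3)); np.savez("top2.npz",**d); print(u,v)
E
```

```text
[(-30, np.float64(5.5), np.float64(0.7), 40.8), (-20, np.float64(5.4), np.float64(0.4), np.float64(41.0)), (-10, np.float64(6.7), np.float64(0.6), np.float64(41.1)), (0, np.float64(7.0), np.float64(0.6), np.float64(41.4)), (10, np.float64(6.5), np.float64(0.2), np.float64(41.7)), (20, np.float64(6.7), np.float64(0.1), np.float64(41.9)), (30, np.float64(5.8), np.float64(-0.2), np.float64(42.2)), (40, np.float64(5.5), np.float64(-0.3), np.float64(42.4)), (50, np.float64(5.5), np.float64(1.0), np.float64(42.5))] 10.4667
11.4167
238 286
```

View pics/top2.png

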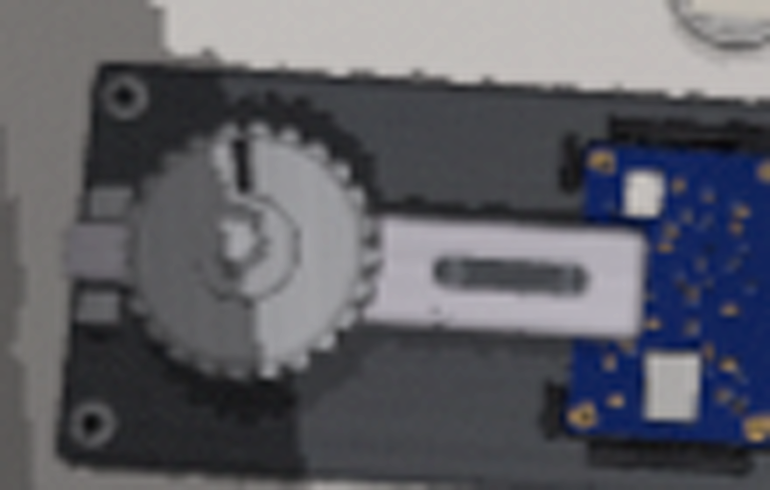

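The crop shows the mark now pointing up, at (242,165) from the centre (245,250). That is about 90° for a 90° orbit, so there was no slip. Strap and board are unmoved, so I'll carry on.

```bash
sed -i 's/(fr-tgt)\*.0001/(fr-tgt)*.00015/' h.py; cat >> h.py <<'E'
from scipy.ndimage import map_coordinates, median_filter
def mark(d,z):
    a=np.radians(np.arange(0,360,1.)); g=d["pixels"].astype(float).mean(2); S=[]
    for rr in np.arange(.015,.0235,.0015):
        q=np.array([px(d,[C[0]+rr*np.cos(t),C[1]+rr*np.sin(t),z]) for t in a])
        S.append(map_coordinates(g,[q[:,1],q[:,0]],order=1))
    s=np.mean(S,0); s=s/median_filter(s,61,mode="wrap"); s=np.convolve(np.r_[s[-4:],s,s[:4]],np.ones(9)/9,"valid")
    i=int(s.argmin()); return i,round(s[i],2)   # world deg, depth of dip
def out(p,rad=.055,z=None):
    z=r.current_tool_pos()[2] if z is None else z
    at(rad,np.radians(p),z,.1)
def touch(p,z,rad=.046,tgt=3.):
    at(rad,np.radians(p),z,.1); r.sleep(.1); b=F(8); u=np.array([np.cos(np.radians(p)),np.sin(np.radians(p))])
    rad=.0432
    while rad>.0375:
        at(rad,np.radians(p),z,.03); f=(F(3)-b)[:2]@u
        if f>2: break
        rad-=.0005
    print("touch",p,round(rad,4),round(f,1),b.round(2),r.current_t()); return rad,b
E
python3 - <<'E'
from h import *
for n,z in(("top0",.057),("top2",.0577)): print(n,mark(dict(np.load(n+".npz")),z))
p=50; out(p,.06,.0708)
rad,b=touch(p,.0708)
rad,p=stroke(p,230,rad,b,.0708)
out(p,.06); 
pp=C+.06*np.array([np.cos(np.radians(p)),np.sin(np.radians(p))])
r.move_linear([*pp,.13],vel=.2)
q=C+.1*np.array([np.cos(np.radians(-55)),np.sin(np.radians(-55))])
r.move_to([*q,.13],rot(np.radians(-55)))
print(r.current_t(),r.current_q()[5])
d=optics.get_image("top"); np.savez("top3.npz",**d); print(mark(d,.059))
u,v=px(d,[*C,.058]); u,v=int(u),int(v)
cv2.imwrite("pics/top3.png",cv2.convertScaleAbs(cv2.resize(d["pixels"][v-35:v+35,u-35:u+75,::-1],None,fx=7,fy=7,interpolation=cv2.INTER_CUBIC),alpha=1.3))
E
```

```text
top0 (261, np.float64(0.33))
top2 (0, np.float64(0.49))
touch 50 0.0427 4.3 [-0.11 -0.06 -0.03] 13.4333
[(60, np.float64(5.2), np.float64(0.2), 42.7), (70, np.float64(3.5), np.float64(0.7), np.float64(42.9)), (80, np.float64(2.4), np.float64(0.9), np.float64(42.8)), (90, np.float64(0.6), np.float64(0.1), np.float64(42.6)), (100, np.float64(-0.3), np.float64(-0.3), np.float64(42.2)), (110, np.float64(0.4), np.float64(0.0), np.float64(41.8)), (120, np.float64(0.1), np.float64(0.2), np.float64(41.4)), (130, np.float64(0.1), np.float64(-0.0), np.float64(41.0)), (140, np.float64(0.0), np.float64(-0.8), np.float64(40.6)), (150, np.float64(-0.7), np.float64(-0.1), np.float64(40.2)), (160, np.float64(-0.2), np.float64(0.4), np.float64(39.8)), (170, np.float64(0.3), np.float64(-0.0), np.float64(39.4)), (180, np.float64(0.4), np.float64(-0.5), np.float64(39.0)), (190, np.float64(0.1), np.float64(-0.5), np.float64(38.6)), (200, np.float64(-1.1), np.float64(-0.5), np.float64(38.2)), (210, np.float64(0.4), np.float64(0.9), np.float64(37.8)), (220, np.float64(3.2), np.float64(0.1), np.float64(37.4)), (230, np.float64(4.3), np.float64(0.5), np.float64(37.2))] 19.7333
24.6333 2.3034846755534044
(64, np.float64(0.99))
```

View pics/top3.png

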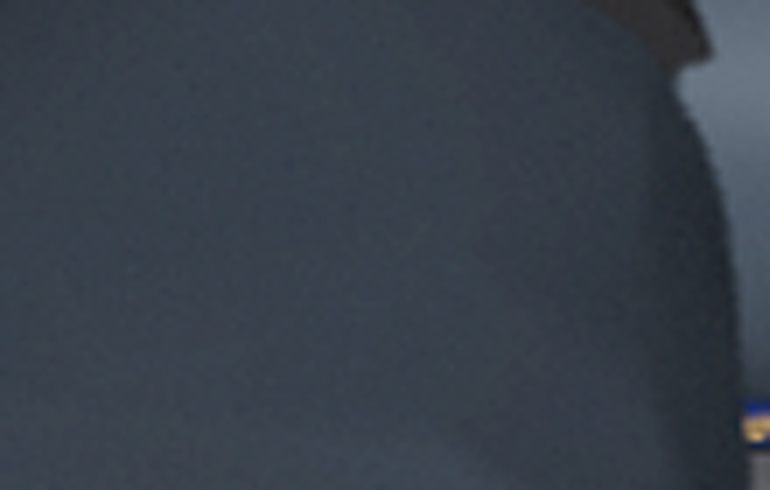

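The arm hides the nut in this view. The radii show my axis was off by about 2 mm: contacts at -40°, 50° and 225° fit a centre near (0.5126, 0.000) and a contact radius of 40.0 mm, so contact was lost partway round. I'll correct the centre, look from a clear pose, then run a full stroke.

```bash
cat >> h.py <<'E'
Cr=np.array([.5126,0.0])
def at(rad,ph,z,vel=.05):
    r.move_linear([*(Cr+rad*np.array([np.cos(ph),np.sin(ph)])),z],rot(ph),vel=vel)
def touch(p,z,rad=.0408):
    at(.047,np.radians(p),z,.15); r.sleep(.05); b=F(6); u=np.array([np.cos(np.radians(p)),np.sin(np.radians(p))])
    while rad>.037:
        at(rad,np.radians(p),z,.04); f=(F(2)-b)[:2]@u
        if f>2: break
        rad-=.0005
    print("touch",p,round(rad,4),round(f,1),b.round(2),r.current_t()); return rad,b
def stroke(p0,p1,rad,b,z0,tgt=4.,step=12):
    n=max(1,int(round(abs(p1-p0)/step))); L=[]
    for p in np.linspace(p0,p1,n+1)[1:]:
        ph=np.radians(p); u=np.array([np.cos(ph),np.sin(ph)])
        at(rad,ph,z0+.003*(p-p0)/360,.09)
        fr=(F(2)-b)[:2]@u; L.append(f"{p:.0f}:{fr:.1f}@{rad*1e3:.1f}")
        if fr>12: print("too hard"); break
        rad+=np.clip((fr-tgt)*.00015,-.0006,.0006)
    print(*L,r.current_t()); return rad,p
def away(): # raised, to the right, wrist unwound
    p=r.current_tool_pos(); 
    r.move_to([.575,-.15,.125],rot(np.radians(-55)))
def look(name,z):
    d=optics.get_image("top"); np.savez(name+".npz",**d); print(name,"mark",mark(d,z),r.current_t())
    u,v=px(d,[*C,.058]); u,v=int(u),int(v)
    cv2.imwrite(f"pics/{name}.png",cv2.convertScaleAbs(cv2.resize(d["pixels"][v-35:v+35,u-35:u+75,::-1],None,fx=7,fy=7,interpolation=cv2.INTER_CUBIC),alpha=1.3))
E
python3 - <<'E'
from h import *
r.move_linear([.575,-.15,.125],vel=.25); look("top4",.0585)
E
```

```text
top4 mark (72, np.float64(0.99)) 25.15
```

View pics/top4.png

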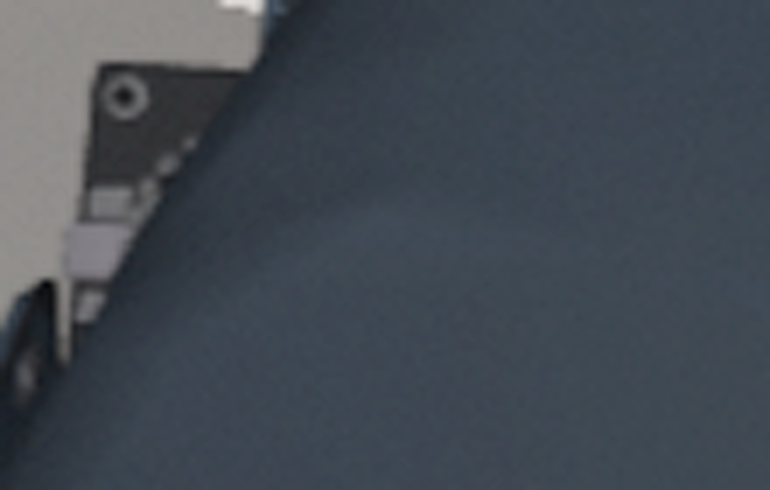

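The top view is still blocked by the forearm. The side camera sees the nut from this pose, so I'll use it.

```bash
cat >> h.py <<'E'
def looks(name,z):
    d=optics.get_image("side"); np.savez(name+".npz",**d); 
    u,v=px(d,[*Cr,z]); u,v=int(u),int(v); print(name,"mark",mark(d,z),r.current_t(),u,v)
    cv2.imwrite(f"pics/{name}.png",cv2.convertScaleAbs(cv2.resize(d["pixels"][v-50:v+40,u-40:u+80,::-1],None,fx=6,fy=6,interpolation=cv2.INTER_CUBIC),alpha=1.8))
E
python3 - <<'E'
from h import *
import h
for c in(C,[.512,-.0005],Cr):
    h.C=np.array(c); print(mark(dict(np.load("side0.npz")),.057))
h.C=np.array([.512,-.0005])
looks("side5",.0585)
E
```

```text
(263, np.float64(0.34))
(259, np.float64(0.36))
(257, np.float64(0.39))
side5 mark (44, np.float64(0.36)) 25.2 305 325
```

View pics/side5.png

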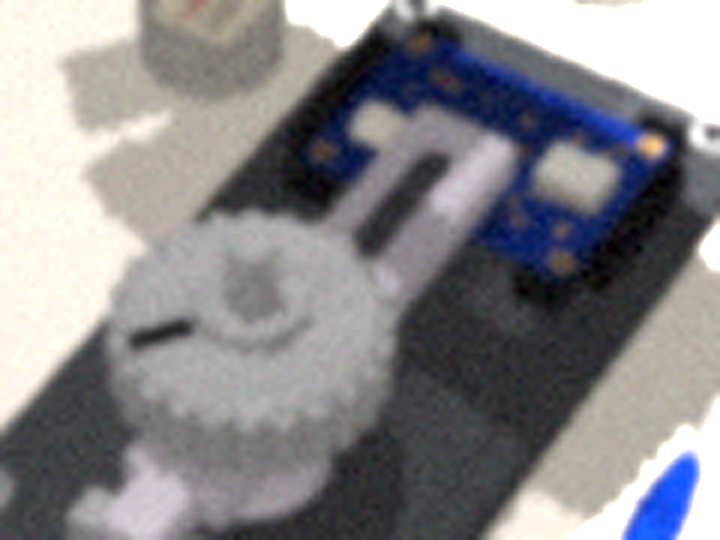

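The side crop shows the dark mark clearly at (160,333), left of the nut centre at (255,300). Its angle is 44°, against 259° at the start, so the nut has turned 145° and needs 575° more. The board and strap are unmoved.

```bash
cat >> h.py <<'E'
C=np.array([.512,-.0005])
def back(p,p2=-55):
    at(.055,np.radians(p),r.current_tool_pos()[2],.15)
    x=r.current_tool_pos(); r.move_linear([x[0],x[1],.115],vel=.25)
    r.move_to([*(Cr+.06*np.array([np.cos(np.radians(p2)),np.sin(np.radians(p2))])),.115],rot(np.radians(p2)))
E
python3 - <<'E'
from h import *
p=-55; at(.06,np.radians(p),.1,.3)
rad,b=touch(p,.0712)
rad,p=stroke(p,235,rad,b,.0712)
back(p); looks("side6",.0605)
E
```

```text
touch -55 0.0403 3.5 [-0.04 -0.17 -0.14] 26.7583
-43:2.9@40.3 -31:4.0@40.1 -19:4.8@40.1 -7:5.9@40.2 5:4.5@40.5 18:4.5@40.6 30:4.3@40.7 42:3.4@40.7 54:4.1@40.6 66:4.6@40.6 78:3.1@40.7 90:4.4@40.6 102:3.3@40.6 114:2.9@40.5 126:3.5@40.4 138:4.2@40.3 150:3.6@40.3 162:4.4@40.3 175:3.2@40.3 187:4.3@40.2 199:3.8@40.2 211:4.4@40.2 223:3.5@40.3 235:4.8@40.2 35.7583
side6 mark (330, np.float64(0.37)) 40.5667 305 324
```

That stroke tracked cleanly: the mark is at 330°, for a total of 431°. I'll run the remaining 289°, verify, and then swing the strap.

```bash
python3 - <<'E'
from h import *
p=-55
rad,b=touch(p,.0735)
rad,p=stroke(p,238,rad,b,.0735)
at(.055,np.radians(p),r.current_tool_pos()[2],.15)
x=r.current_tool_pos(); r.move_linear([x[0],x[1],.11],vel=.25)
f=np.radians(220); r.move_to([*(Cr+.08*np.array([np.cos(f),np.sin(f)])),.11],rot(f-np.pi))
looks("side7",.063)
E
```

```text
touch -55 0.0403 2.8 [ 0.3  -0.17  0.5 ] 41.7
-43:2.6@40.3 -31:4.0@40.1 -18:4.9@40.1 -6:5.3@40.2 6:4.1@40.4 18:4.6@40.4 30:5.2@40.5 43:4.2@40.7 55:3.9@40.8 67:3.4@40.7 79:3.2@40.7 92:3.5@40.5 104:4.2@40.5 116:4.1@40.5 128:3.1@40.5 140:4.3@40.4 153:3.7@40.4 165:3.5@40.4 177:4.2@40.3 189:4.2@40.3 201:4.0@40.3 214:3.8@40.3 226:4.2@40.3 238:4.2@40.3 50.9
side7 mark (262, np.float64(0.36)) 54.3667 305 323
```

View pics/side7.png

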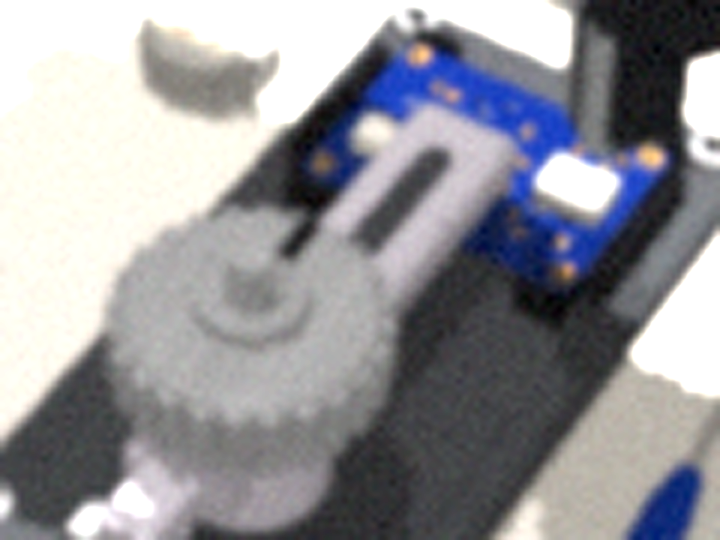

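The mark is at 262°, in line with the strap again at (300,230). The nut has turned 723°, two full turns. Next, the strap swing.

```bash
python3 - <<'E'
from h import *
def go(rad,p,z,vel):
    f=np.radians(p); r.move_linear([*(Cr+rad*np.array([np.cos(f),np.sin(f)])),z],rot(f-np.pi),vel=vel)
go(.07,220,.0535,.2); b=F(4); L=[]
for p in np.linspace(234,326,8):
    go(.07,p,.0535,.1); f=F(2)-b; L.append((round(p),f.round(1).tolist()))
    if np.linalg.norm(f)>8: print("HARD"); break
print(L,r.current_t())
go(.073,p-8,.0535,.15)
x=r.current_tool_pos(); r.move_linear([x[0],x[1],.12],vel=.25)
looks("side8",.063)
E
```

```text
[(234, [0.6, -0.0, -0.6]), (247, [-0.9, -0.4, 0.1]), (260, [-0.2, 0.1, -0.7]), (273, [-0.5, -0.1, -0.6]), (287, [-0.0, 0.0, -0.8]), (300, [-0.3, -0.1, -1.0]), (313, [0.4, -0.2, -0.9]), (326, [-0.4, 0.1, -0.9])] 58.0417
side8 mark (262, np.float64(0.39)) 58.8 305 323
```

View pics/side8.png

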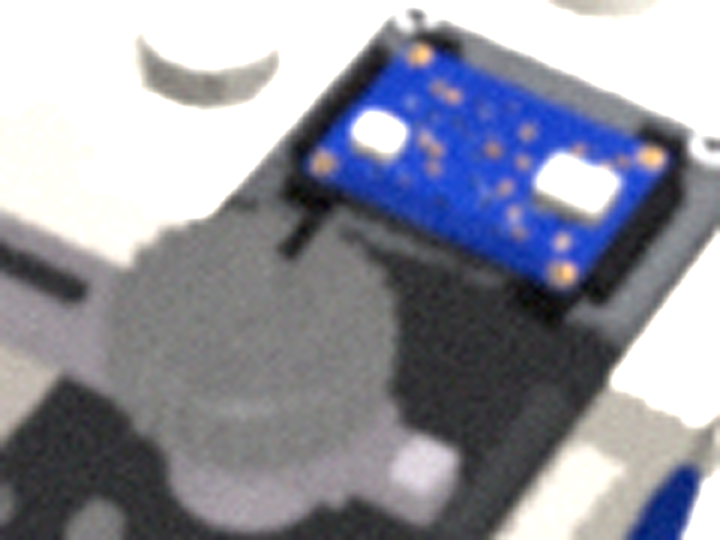

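The strap now points left at (40,270), about a quarter turn round. The board is fully uncovered in its nest, the mark is still at 262°, and the tin and driver haven't moved. The arm is clear, so I'm handing in.

```bash
python3 -c "
from cell import r
print(r.hand_in(), r.current_t())"
```

```text
the job is handed in; nothing more can be done
the job is handed in; nothing more can be done
```

I handed the job in at about 59 s. The nut is rolled two full turns (about 723° measured), the strap is swung about a quarter turn clear, and the board is still in its nest. In the last side view the tin and screwdriver hadn't moved; I didn't check the jar at the end, but nothing went near it.

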